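# Hang the slotted hook plate on the display stand

## Robot

A 7-joint arm with a two-finger parallel gripper is mounted at the origin on the work surface. World frame = base frame: x ahead of the robot, y to its left, z up, the work surface at z = 0. Lengths are in m, angles in rad, forces in N, time in s.
With the tool pointing down it reaches from about 0.425 to 0.925 m from the base axis. Payload 6.8 kg.
Tool frame: the origin (TCP) lies at the very end of the fingers, on their centre line; the grasp point (between the pads) lies 19 mm behind it; x points along the fingers, y is the direction in which the jaws open and shut, and the axes are right-handed (so a half turn about x gives the same grasp; the last joint's range is limited). The gripper opens to 88 mm and grips with 3 to 60 N. Pads are 20 mm wide; open, the fingers measure 115 mm over their backs; the gripper's body (75 mm by 178 mm) begins 61 mm behind the grasp point.
Start: joints at [1.132, 0.477, 0.022, 1.555, -0.011, 1.109, -0.083], TCP at [0.219, -0.638, 0.223] pointing down, gripper open.
Joint ranges: [-2.96, 2.96], [-0.34, 2.1], [-1.41, 1.46], [0.24, 2.44], [-1.37, 4.51], [0.17, 1.92], [-2.96, 2.96]. Speed limits (rad/s): [2.39, 2.39, 3.14, 3.14, 3.14, 3.14, 3.14].

## Interface

Orientations are given as [roll, pitch, yaw] about the fixed x, y, z axes, in that order (R = Rz(yaw) Ry(pitch) Rx(roll)).
In Python, from rig import readout, eyes, ctrl, trace gives the robot as it stands.
- The arm moves only by the tool jog_arm, never from a script. Its argument "steps" is a list of rows, each a list of 5 numbers: the opening, from 0 (shut) to 1 (fully open), then the shift along the tool's x, y, z in m, then the turn about the tool's x in rad. In form: [[jaw, x, y, z, roll], ...]. A call has 1 to 10 rows; each row shifts and turns the commanded pose from where the row before left it, along the tool's axes as they then stand; what a row does not reach is not made up. A row lasts 1/12 s, in which the tool goes at most 41.7 mm and 7.16 degrees, less where a joint would pass 70% of its speed; a pose out of reach is approached as far as the arm can. A call is refused whole if a number of a shift passes 0.0417 or a number of a turn 0.125, either way. A call with a gripper value outside its range is refused whole. The fingers move at their own pace and stop on an object; the grip force is fixed at half the most. Time passes only in rows, so rows that do not move let the fingers close. It gives the time, the measured TCP pose, the force and the opening at its end, in the units of the state.
- readout.read_state(): the state, without advancing time (a new reading comes with each control period).
- eyes.grab_frame(name): name is "side" or "top" or "wrist"; returns a dict with "img" (400x640x3 uint8, red, green, blue), "mtx" (3x3 intrinsics, pixels), "k1" (the pictures are not rectified: a ray, as slopes to the right and down, at radius r is drawn at 1 + k1 r^2 times it, then the intrinsics apply), "T" (4x4, takes a point from camera to world coordinates); the wrist camera has in their place "tool_from_camera" (4x4, takes a point from camera to tool coordinates, whose origin is the TCP and whose axes are the tool frame's). Camera axes: x right, y down, z forward; pixel columns grow to the right and rows downward; lengths in m; the calibration is good to about 2 mm. A picture is of the moment at which its call begins: read the wrist's pose just before it. There is no depth.
- ctrl.finish_job(): hands the job in, once; it reports no verdict.
Trained networks look in the newest picture that a camera, given by its name, has taken for a name from the list of things; names that differ only in an ending like _2 or _b are one class to them, and where a whole thing is asked for, a point or a joint stands for the part that bears it (a point fixed in the world has none). Each returns a list of dicts, best first, with "conf" (0 to 1); they miss things now and then, are a little off and sometimes report something else, mostly with a low value. They report only what shows in the picture. A call takes as long as a camera call.
- trace(camera, name): "region" (400x640 bool, what is visible of it) and "box" ([centre column, centre row, width, height] in pixels, round what is visible of it).
The state is a dict: "time": time; "qpos": joint angles; "dq": joint speeds; "effort": joint torques, N m; "eef_pos": TCP position; "ee_rot": TCP orientation; "ft_force": force on the tool from outside, world axes, zero at the start; "moment": the same for the moment, N m; "grip_width": finger opening in m.
Only numpy, scipy, OpenCV 4.12 (cv2) and the standard library are available. Lean on these libraries where they do the work, as an engineer would, in place of code of your own. Each camera call takes 0.05 s, during which the arm holds its last target. There are 200 camera calls.

## Task

Take the slotted steel hook plate out of its wooden rest and hang it on the headed pin of the display stand: slide its open slot sideways over the pin, behind the pin's head, then let it down so that the pin sits fully home in the notch at the inner end of the slot, and leave it hanging there straight. The pin's height has been set by hand, so feel for it and be gentle: never push on the stand with more than about 20 N. Leave the jar, the tin and the hammer where they are.

Things in the scene. Friction and masses are not known exactly. Their poses are not given: they have to be found in the camera images.
- jar: Bystander: clear jar, 64 mm diameter, 85 mm high; origin at the centre of its underside.
- tin: Bystander: dark steel tin, 72 mm diameter, 60 mm high; origin at the centre of its underside.
- hammer: Bystander: small hammer, 240 mm long, lying on the bench; its handle to its own -x.
- hanger: Hook plate: upright flat steel plate, 5 mm thick (x), y -47.5 to +50 mm, 112 mm high (z), 0.3 to 0.5 kg. Origin: middle of its bottom edge; z up; +x is the side with two small hooks (y +-34, z 39 to 55 mm, standing out to x = 27 mm). A slot, cut right through, opens at the +y edge (see mouth, seat). It starts upright in the rest, bottom edge on the groove's floor.
- grip (a point): Centre of the wooden grip block on top of the hook plate, 14 mm thick (x), 34 mm wide (y), hanger z 112 to 148 mm (this point: hanger 0, 0, 130 mm); pinch it across its thickness from above. Axes as the hanger's.
- mouth (a point): Middle of the slot's open mouth in the hook plate's edge (hanger 0, +50, 82 mm). The slot is 11 mm high (hanger z 76.5 to 87.5 mm) and runs level from here to its inner end at hanger y = -5.25 mm. Axes as the hanger's.
- seat (a point): Middle of the top edge of the notch (hanger 0, 0, 96 mm), which rests on the pin when the plate hangs. The notch goes up from the slot's inner end: hanger y -5.25 to +5.25 mm, z 87.5 to 96 mm. Axes as the hanger's.
- stand: Display stand fixed to the bench: wooden foot 110 x 110 x 12 mm with a telescopic square post. Origin: centre of the foot's underside; z up. The post's upper part, with the pin, is clamped at an unmeasured height: pin axis 124 to 160 mm above the bench, to be found by touch or seen. Nothing stands higher than 10 mm above the pin's axis, nor reaches beyond x = 22 mm but foot and pin.
- under_pin (a point): Point on the bench straight below the middle of the pin's free length (stand 28, 0, 0 mm), axes as the stand's. The pin, 8 mm in diameter, stands out level towards +x. Free length 12 mm: from a flat face 40 mm wide (6 mm behind this point, reaching 75 mm below the axis) to a disc head 20 mm in diameter, 4 mm thick, beginning 6 mm ahead of it. The hanging plate's middle plane is here, +-3.5 mm.
- rest: Wooden rest fixed to the bench, 60 x 125 x 40 mm (x, y, z), with a groove along y, open at the ends, 7 mm wide, floor 10 mm above the bench, in which the hook plate stands 30 mm deep with 1 mm play each side. Origin: centre of the underside; axes as the hanger's at the start.

How it is judged:
On the way, in this order (a step that is already met when the one before it is completed fails the run):
1. the hook plate is lifted clear of its rest (z of hanger in the frame of rest above 0.05 m), for 0.1 s.
2. the slot has been slid sideways over the pin, the pin near the slot's inner end (x of seat in the frame of stand between 0.02 and 0.036 m and z of seat in the frame of stand between 0.122 and 0.182 m and y of seat in the frame of stand between -0.012 and 0.012 m), for 0.1 s.
At the end, for the whole second after the job is handed in: The plate hangs still and released on the pin: seat point within 4 mm of the pin sideways, 20 to 36 mm ahead of the stand's centre, 122 to 182 mm up; bottom edge over 25 mm up; stand carries over 1.5 N; upright within 0.14 rad, square to the pin within 0.2 rad (x of seat in the frame of stand between 0.02 and 0.036 m and z of seat in the frame of stand between 0.122 and 0.182 m and y of seat in the frame of stand between -0.004 and 0.004 m and contact force between hanger and stand above 1.5 N and contact force between hanger and the fingers below 0.05 N and angle between hanger's own z axis and vertical below 0.14 rad and angle between the x axis of hanger and the x axis of stand, either way round below 0.2 rad and height (world z) of hanger above 0.025 m and linear speed of hanger below 0.02 m/s and angular speed of hanger below 0.2 rad/s); the robot touches nothing.
It fails at once if the stand was pushed with more than 25 N (contact force between anything else and stand above 25 N).
It fails at once if the jar was disturbed (moved over 25 mm) (distance of jar from where it was at the start of the episode above 0.025 m).
It fails at once if the tin was disturbed (moved over 25 mm) (distance of tin from where it was at the start of the episode above 0.025 m).
It fails at once if the hammer was disturbed (moved over 25 mm) (distance of hammer from where it was at the start of the episode above 0.025 m).
It also fails if it takes over 64 s, if anything falls off the work surface, if the arm or the gripper's body presses on something with over 40 N, if the wrist force passes 120 N, or if a joint passes its speed limit or range.

## Working session

There is one attempt and no reset: what is moved stays moved. The work goes in short steps, Python scripts to look and compute and a tool call to move; the robot and the scene stay as the last step left them, time stands still between calls to the robot, and variables do not carry over. Pictures are saved under pics/ and viewed, about 8 in all and at most 12, crops included, and the job is handed in when it is done.

Besides the shell and the picture viewer there is one more tool, called as name(argument=value, ...), one argument or row to a line, values as JSON. jog_arm: Moves the arm, as the interface text tells. Its arguments: {"type":"object","properties":{"steps":{"type":"array"}},"required":["steps"]}

```bash
mkdir -p pics; ls
cat > h.py <<'E'
import numpy as np, cv2
from scipy.spatial.transform import Rotation as R
from rig import readout, eyes, ctrl, trace
def toolT(s):
    T=np.eye(4); r=np.array(s["ee_rot"],float)
    T[:3,:3]=R.from_euler('xyz',r).as_matrix() if r.size==3 else r.reshape(3,3)
    T[:3,3]=s["eef_pos"]; return T
def grab(n):
    s=readout.read_state(); f=eyes.grab_frame(n)
    f["Tw"]=np.array(f["T"]) if n!="wrist" else toolT(s)@np.array(f["tool_from_camera"])
    return f
def ray(f,u,v):
    K=np.array(f["mtx"]); x=(u-K[0,2])/K[0,0]; y=(v-K[1,2])/K[1,1]
    a,b=x,y
    for _ in range(30):
        r2=a*a+b*b; a,b=x/(1+f["k1"]*r2),y/(1+f["k1"]*r2)
    d=f["Tw"][:3,:3]@np.array([a,b,1.]); return f["Tw"][:3,3],d
def onz(f,u,v,z):
    o,d=ray(f,u,v); return o+d*(z-o[2])/d[2]
def proj(f,P):
    P=np.atleast_2d(P); c=(P-f["Tw"][:3,3])@f["Tw"][:3,:3]; a=c[:,:2]/c[:,2:]
    a=a*(1+f["k1"]*(a**2).sum(1,keepdims=True)); K=np.array(f["mtx"])
    return np.c_[a[:,0]*K[0,0]+K[0,2],a[:,1]*K[1,1]+K[1,2]]
def tri(rays):
    A=np.zeros((3,3));b=np.zeros(3)
    for o,d in rays:
        d=d/np.linalg.norm(d);M=np.eye(3)-np.outer(d,d);A+=M;b+=M@o
    return np.linalg.solve(A,b)
E
cat > a.py <<'E'
from h import *
s=readout.read_state(); print({k:np.round(v,3).tolist() for k,v in s.items()})
for n in ["top","side"]:
    f=grab(n); cv2.imwrite(f"pics/{n}0.png",f["img"][...,::-1]); print(n,f["Tw"].round(3).tolist(),np.array(f["mtx"]).tolist(),f["k1"])
    for o in ["hanger","grip","stand","rest","jar","tin","hammer"]:
        for t in trace(n,o)[:2]: print(o,round(t["conf"],2),np.round(t["box"],1))
E
python3 a.py
```

```text
pics
{'time': 0.0, 'qpos': [1.132, 0.478, 0.022, 1.556, -0.012, 1.109, -0.083], 'dq': [-0.001, -0.0, 0.001, -0.001, -0.001, 0.0, -0.0], 'effort': [-0.001, -58.285, 1.534, -27.261, -0.054, 0.017, 0.0], 'eef_pos': [0.219, -0.638, 0.222], 'ee_rot': [-1.507, 1.569, 1.966], 'ft_force': [-0.496, -0.044, -0.241], 'moment': [0.02, -0.015, -0.02], 'grip_width': 0.088}
top [[0.014, -0.994, 0.108, 0.482], [-1.0, -0.015, -0.001, 0.097], [0.003, -0.108, -0.994, 1.06], [0.0, 0.0, 0.0, 1.0]] [[360.8100810910754, 0.0, 317.40760886285847], [0.0, 360.8100810910754, 202.89146752999343], [0.0, 0.0, 1.0]] -0.07584251877397041
hanger 0.81 [424.4 203.4  41.4  15. ]
grip 0.69 [424.8 203.6  36.   15.7]
stand 0.61 [297.2 223.2  37.5  35. ]
stand 0.59 [427.1 202.3  40.4  15.3]
rest 0.96 [421.6 208.6  44.3  24.3]
jar 0.98 [200.4 199.7  23.9  21.3]
tin 0.84 [347.1 140.6  26.9  26.5]
hammer 0.97 [357.3 282.1  31.8  86.9]
side [[-0.981, -0.105, 0.161, 0.4], [-0.191, 0.621, -0.76, 0.911], [-0.021, -0.777, -0.63, 0.803], [0.0, 0.0, 0.0, 1.0]] [[483.59389016845546, 0.0, 318.37554996768495], [0.0, 483.59389016845546, 194.89938327060588], [0.0, 0.0, 1.0]] -0.08330597539653375
hanger 0.98 [336.3 140.8  12.   52.4]
hanger 0.69 [407.3 216.4 104.6  31.9]
grip 0.89 [333.5 142.   15.6  53.4]
stand 0.78 [332.6 238.1  57.1  81.1]
stand 0.17 [335.9 162.9  27.   42. ]
rest 0.79 [336.3 160.4  25.8  35.6]
rest 0.58 [244.9 200.7  32.9  37.3]
jar 0.75 [266.9 346.6  36.7  54.4]
tin 0.88 [244.9 200.7  29.1  35.4]
hammer 0.56 [406.6 217.4 103.5  29.9]
```

Run:
```python
import cv2,numpy as np
a=cv2.imread('pics/top0.png')[120:330,180:480];b=cv2.imread('pics/side0.png')[90:390,220:470]
a=cv2.resize(a,None,fx=1.33,fy=1.33,interpolation=3);
a=cv2.resize(cv2.imread('pics/top0.png')[180:250,260:460],None,fx=4,fy=4,interpolation=3)
b=cv2.resize(cv2.imread('pics/side0.png')[100:290,260:460],None,fx=3,fy=3,interpolation=3)
cv2.imwrite('pics/a.png',a);cv2.imwrite('pics/b.png',b)
```

```text
(no output)
```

View pics/a.png

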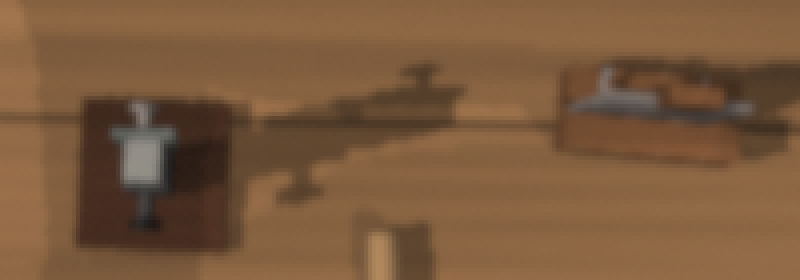

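View pics/b.png

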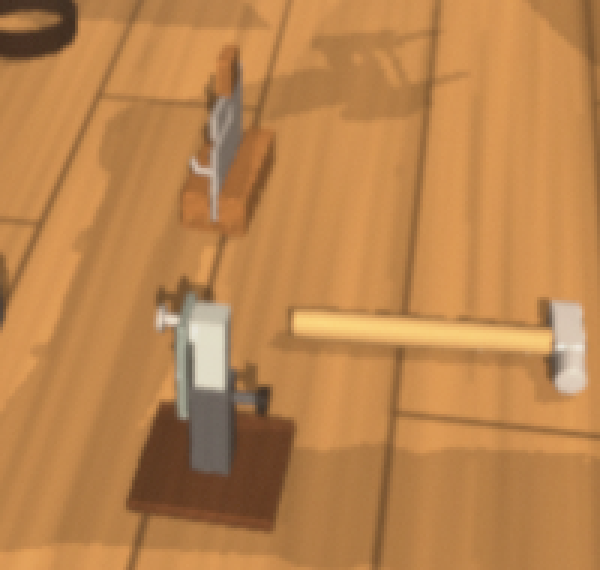

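View pics/top0.png

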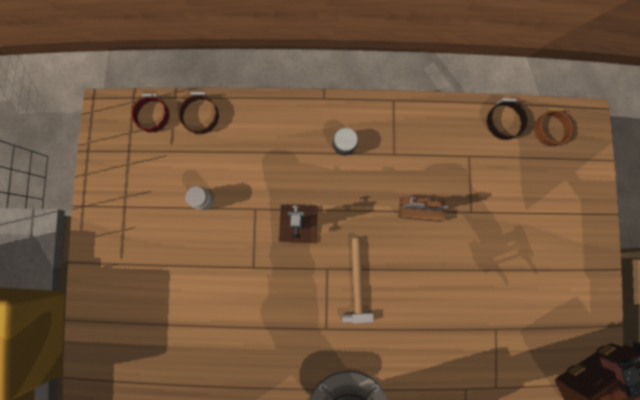

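Run:
```python
from h import *
f=grab("top")
c=lambda u,v:(260+u/4-.375,180+v/4-.375)
for n,pts,z in [("rest top",[(562,64),(742,70),(738,163),(556,148)],.04),("foot",[(82,98),(242,103),(242,248),(78,246)],.012)]:
    P=np.array([onz(f,*c(*p),z)for p in pts]);print(n,P.round(3).tolist(),P.mean(0).round(3), np.degrees(np.arctan2(*(P[0]-P[1])[[0,1]])).round(1))
t=trace("top","grip")[0]["box"];print("grip",onz(f,t[0],t[1],.15).round(3))
print("jar",onz(f,200,199,.0425).round(3),"tin",onz(f,346,140.5,.03).round(3),onz(f,357,282,.015).round(3))
s=readout.read_state();T=toolT(s);print(T.round(3).tolist())
w=grab("wrist");print(np.array(w["tool_from_camera"]).round(3).tolist(),w["mtx"],w["k1"])
print(onz(w,320,200,.05).round(3),onz(w,0,0,.05).round(3),onz(w,640,400,.05).round(3))
```

```text
rest top [[0.617, -0.141, 0.04], [0.615, -0.272, 0.04], [0.548, -0.267, 0.04], [0.557, -0.136, 0.04]] [ 0.584 -0.204  0.04 ] 1.0
foot [[0.59, 0.204, 0.012], [0.588, 0.088, 0.012], [0.483, 0.086, 0.012], [0.483, 0.205, 0.012]] [0.536 0.146 0.012] 0.9
grip [ 0.582 -0.182  0.15 ]
jar [0.598 0.431 0.042] tin [0.779 0.014 0.03 ] [ 0.369 -0.021  0.015]
[[0.0, 0.325, -0.946, 0.219], [-0.0, -0.946, -0.325, -0.638], [-1.0, 0.0, -0.0, 0.223], [0.0, 0.0, 0.0, 1.0]]
[[0.001, -0.256, 0.967, -0.163], [1.0, -0.001, -0.001, -0.0], [0.001, 0.967, 0.256, -0.069], [0.0, 0.0, 0.0, 1.0]] [[312.7258343    0.         318.58519883]
 [  0.         312.7258343  196.54743268]
 [  0.           0.           1.        ]] -0.013001117131111562
[ 0.197 -0.647  0.05 ] [ 0.287 -0.289  0.05 ] [ 0.07  -1.155  0.05 ]
```

jog_arm(
  steps=[
    [1,-0.006,0,0,-0.124],
    [1,-0.006,0,0,-0.124],
    [1,-0.006,0,0,-0.124],
    [1,-0.006,0,0,-0.124],
    [1,-0.006,0,0,-0.124],
    [1,-0.006,0,0,-0.124],
    [1,-0.006,0,0,-0.124],
    [1,0,0,0,-0.124],
    [1,0,0,0,-0.124],
    [1,0,0,0,-0.124],
  ],
)

```text
time: 1.78
eef_pos: [0.2192, -0.6385, 0.2649]
ee_rot: [0.242, 1.57, -1.322]
ft_force: [-0.1, 0.5, 0.3]
grip_width: 0.0879
```

jog_arm(
  steps=[
    [1,0,0.027,-0.036,0],
    [1,0,0.027,-0.036,0],
    [1,0,0.027,-0.036,0],
    [1,0,0.027,-0.036,0],
    [1,0,0.027,-0.036,0],
    [1,0,0.027,-0.036,0],
    [1,0,0.027,-0.036,0],
    [1,0,0.027,-0.036,0],
    [1,0,0.027,-0.036,0],
    [1,0,0.027,-0.036,0],
  ],
)

```text
time: 2.62
eef_pos: [0.4701, -0.3034, 0.265]
ee_rot: [0.629, 1.57, -0.942]
ft_force: [1.3, -1.2, -0.8]
grip_width: 0.0878
```

jog_arm(
  steps=[
    [1,0,0.03,-0.036,0],
    [1,0,0.03,-0.036,0],
    [1,0,0.03,-0.036,0],
    [1,0,0,0,0],
    [1,0,0,0,0],
  ],
)

```text
time: 3.03
eef_pos: [0.5508, -0.206, 0.2647]
ee_rot: [2.589, 1.57, 1.024]
ft_force: [0.1, -0.1, -0.9]
grip_width: 0.0877
```

Run:
```python
from h import *
print(toolT(readout.read_state()).round(4).tolist())
f=grab("wrist");cv2.imwrite("pics/w1.png",f["img"][...,::-1])
for o in ["hanger","grip","rest"]:
    for t in trace("wrist",o)[:1]: print(o,round(t["conf"],2),np.round(t["box"],1))
```

```text
[[0.0006, 1.0, 0.0058, 0.5508], [0.001, 0.0058, -1.0, -0.206], [-1.0, 0.0006, -0.001, 0.2647], [0.0, 0.0, 0.0, 1.0]]
hanger 0.55 [354.  175.   34.7 101.2]
grip 0.59 [355.2 177.3  32.3  99.1]
rest 0.96 [346.  169.   60.8 103.8]
```

View pics/w1.png

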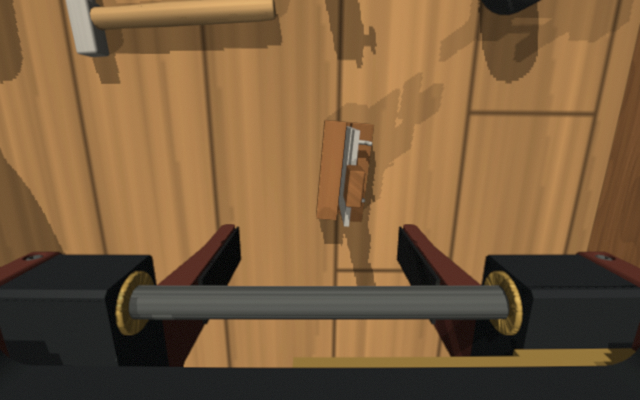

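Run:
```python
import cv2
a=cv2.imread('pics/w1.png')[112:236,300:390]
cv2.imwrite('pics/w1c.png',cv2.resize(a,None,fx=4.8,fy=4.8,interpolation=cv2.INTER_CUBIC))
```

```text
(no output)
```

View pics/w1c.png

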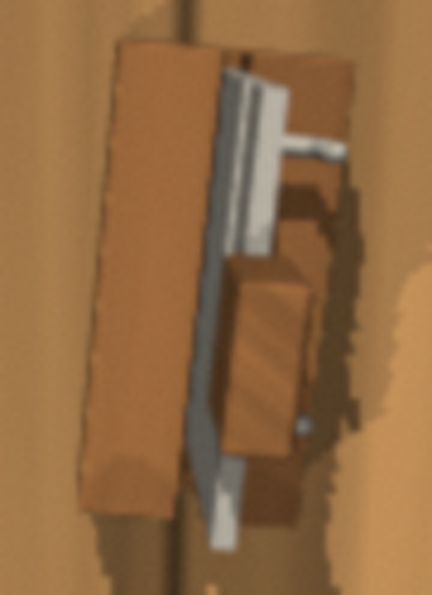

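```bash
cat >> h.py <<'E'
def fakew(pos,Rm):  # wrist frame model for a stored picture
    f=eyes.grab_frame("wrist"); T=np.eye(4);T[:3,:3]=Rm;T[:3,3]=pos
    f["Tw"]=T@np.array(f["tool_from_camera"]); return f
E
python3 - <<'E'
from h import *
f=grab("wrist")
c=lambda p:(300+p[0]/4.8-.4,112+p[1]/4.8-.4)
B=np.array([onz(f,*c(p),.158) for p in [(240,280),(310,290),(293,455),(222,452)]])
Rr=np.array([onz(f,*c(p),.04) for p in [(118,42),(355,60),(82,514)]])
for n,P in (("block",B),("rest",Rr)): print(n,P.round(4).tolist())
print("ctr",B.mean(0).round(4),"yaw from edges",[np.degrees(np.arctan2(-(a-b)[0],(a-b)[1])).round(1) for a,b in ((B[0],B[3]),(B[1],B[2]),(Rr[0],Rr[2]))], "wid",np.linalg.norm(B[0]-B[1]),np.linalg.norm(B[0]-B[3]))
print("restctr",((Rr[1]+Rr[2])/2).round(4), np.linalg.norm(Rr[0]-Rr[2]),np.linalg.norm(Rr[0]-Rr[1]), np.degrees(np.arctan2((Rr[1]-Rr[0])[1],(Rr[1]-Rr[0])[0])))
E
```

```text
block [[0.5744, -0.1886, 0.158], [0.5872, -0.1904, 0.158], [0.585, -0.2217, 0.158], [0.5718, -0.2211, 0.158]]
rest [[0.5541, -0.1488, 0.04], [0.6138, -0.1534, 0.04], [0.5444, -0.2735, 0.04]]
ctr [ 0.5796 -0.2054  0.158 ] yaw from edges [np.float64(-4.7), np.float64(-3.9), np.float64(-4.5)] wid 0.012893246346758801 0.03261013132813985
restctr [ 0.5791 -0.2134  0.04  ] 0.12506970736503217 0.05978416386589963 -4.422274975708897
```

jog_arm(
  steps=[
    [1,0,0,0,0.083],
    [1,0,0.0287,-0.0028,0],
    [1,0.03,0,0,0],
    [1,0.03,0,0,0],
    [1,0.03,0,0,0],
    [1,0.03,0,0,0],
    [1,0.018,0,0,0],
    [1,0,0,0,0],
    [1,0,0,0,0],
  ],
)

```text
time: 4.03
eef_pos: [0.5772, -0.2097, 0.1262]
ee_rot: [-1.668, 1.569, 2.959]
ft_force: [0.1, -0.1, 0.3]
grip_width: 0.0881
```

Run:
```python
from h import *
T=toolT(readout.read_state());print(T.round(4).tolist(),readout.read_state()["ft_force"])
f=grab("wrist");cv2.imwrite("pics/w2.png",f["img"][...,::-1])
# predicted block corners
a=np.radians(-4.4);ex=np.array([np.cos(a),np.sin(a),0]);ey=np.array([-np.sin(a),np.cos(a),0]);c=np.array([.5796,-.2054,.158])
P=proj(f,[c+7*i*ex/1000+17*j*ey/1000 for i,j in((-1,1),(1,1),(1,-1),(-1,-1))]);print(P.round(1))
im=f["img"][...,::-1].copy();cv2.polylines(im,[np.int32(P.round())],True,(0,255,0),1)
cv2.imwrite("pics/w2o.png",im)
```

```text
[[-0.0018, 0.9964, -0.0847, 0.5772], [0.0003, -0.0847, -0.9964, -0.2097], [-1.0, -0.0018, -0.0002, 0.1262], [0.0, 0.0, 0.0, 1.0]] [ 0.07854931 -0.10000302  0.30136261]
[[308.7 226.3]
 [340.2 226.1]
 [339.6 294. ]
 [309.9 294.2]]
```

View pics/w2o.png

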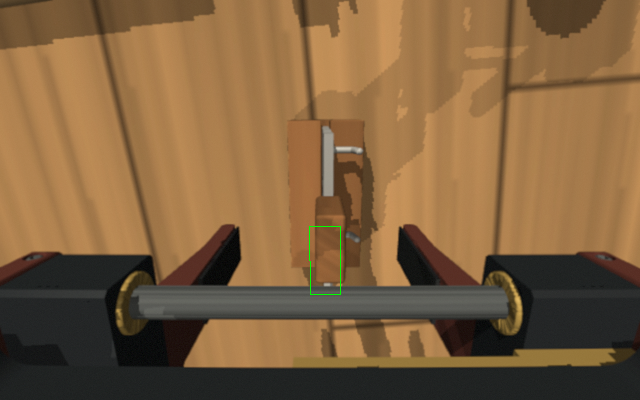

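jog_arm(
  steps=[
    [1,0,0.0047,-0.0045,0],
    [1,0,0,0,0],
    [0,0,0,0,0],
    [0,0,0,0,0],
    [0,0,0,0,0],
    [0,0,0,0,0],
    [0,0,0,0,0],
    [0,0,0,0,0],
    [0,0,0,0,0],
    [0,0,0,0,0],
  ],
)

```text
time: 4.92
eef_pos: [0.5831, -0.2046, 0.1266]
ee_rot: [-1.779, 1.571, 2.85]
ft_force: [0.1, 0.7, 0.3]
grip_width: 0.0379
```

jog_arm(
  steps=[
    [0,0,0,0,0],
    [0,0,0,0,0],
  ],
)

```text
time: 5.08
eef_pos: [0.5832, -0.2046, 0.1266]
ee_rot: [-2.674, 1.571, 1.955]
ft_force: [0.1, -0.4, 0.5]
grip_width: 0.025
```

jog_arm(
  steps=[
    [0,0,0,0,0],
    [0,0,0,0,0],
    [0,0,0,0,0],
    [0,0,0,0,0],
    [0,0,0,0,0],
  ],
)

```text
time: 5.5
eef_pos: [0.5831, -0.2045, 0.1267]
ee_rot: [-1.11, 1.571, -2.764]
ft_force: [0.1, -0.2, 0.3]
grip_width: 0.0141
```

jog_arm(
  steps=[
    [0,-0.008,0,0,0],
    [0,-0.016,0,0,0],
    [0,-0.022,0,0,0],
    [0,-0.025,0,0,0],
    [0,-0.025,0,0,0],
    [0,-0.025,0,0,0],
    [0,-0.022,0,0,0],
    [0,-0.01,0,0,0],
    [0,0,0,0,0],
    [0,0,0,0,0],
  ],
)

```text
time: 6.33
eef_pos: [0.5828, -0.2045, 0.2791]
ee_rot: [-1.423, 1.57, -3.077]
ft_force: [-0.6, -0.0, -4.8]
grip_width: 0.0139
```

jog_arm(
  steps=[
    [0,0,-0.003,-0.015,0],
    [0,0,-0.004,-0.025,0],
    [0,0,-0.004,-0.025,0],
    [0,0,-0.004,-0.025,0],
    [0,0,-0.004,-0.025,0],
    [0,0,-0.004,-0.025,0],
    [0,0,-0.004,-0.025,0],
    [0,0,-0.003,-0.015,0],
    [0,0,0,0,0],
    [0,0,0,0,0],
  ],
)

```text
time: 7.17
eef_pos: [0.5671, -0.0212, 0.2782]
ee_rot: [-1.537, 1.568, 3.096]
ft_force: [-0.4, -1.4, -4.1]
grip_width: 0.014
```

```bash
cat > look.py <<'E'
from h import *
import sys
n=sys.argv[1]; s=readout.read_state();T=toolT(s);print(s["time"],T.round(4).tolist(),s["ft_force"].round(2) if hasattr(s["ft_force"],"round") else s["ft_force"],s["grip_width"])
f=grab("wrist");np.savez(f"pics/{n}.npz",img=f["img"],mtx=f["mtx"],k1=f["k1"],Tw=f["Tw"]);cv2.imwrite(f"pics/{n}.png",f["img"][...,::-1])
for t in trace("wrist","stand")[:1]: print(round(t["conf"],2),np.round(t["box"],1))
E
python3 look.py w3
```

```text
7.1667 [[-0.0026, 0.9968, -0.0799, 0.5671], [0.0001, -0.0799, -0.9968, -0.0212], [-1.0, -0.0026, 0.0001, 0.2782], [0.0, 0.0, 0.0, 1.0]] [-0.41 -1.42 -4.13] 0.013976335850216088
0.72 [329.  209.9  49.8 155.6]
```

jog_arm(
  steps=[
    [0,0,0,-0.015,0],
    [0,0,0,-0.025,0],
    [0,0,0,-0.02,0],
    [0,0,0,0,0],
    [0,0,0,0,0],
  ],
)

```text
time: 7.68
eef_pos: [0.5731, 0.0371, 0.2792]
ee_rot: [-1.382, 1.57, -3.035]
ft_force: [0.2, -0.8, -3.5]
grip_width: 0.0137
```

```bash
python3 look.py w4
python3 - <<'E'
import cv2,numpy as np
a=cv2.imread('pics/w3.png')[0:260,230:430];b=cv2.imread('pics/w4.png')[0:260,230:430]
cv2.imwrite('pics/s34.png',np.hstack([cv2.resize(x,None,fx=2,fy=2,interpolation=2) for x in(a,b)]))
E
```

```text
7.6833 [[-0.0007, 0.9966, -0.0823, 0.5731], [-0.0001, -0.0823, -0.9966, 0.0371], [-1.0, -0.0007, 0.0001, 0.2792], [0.0, 0.0, 0.0, 1.0]] [ 0.16 -0.77 -3.53] 0.013676728813561266
0.65 [280.3  78.8  93.4  90.7]
```

View pics/s34.png

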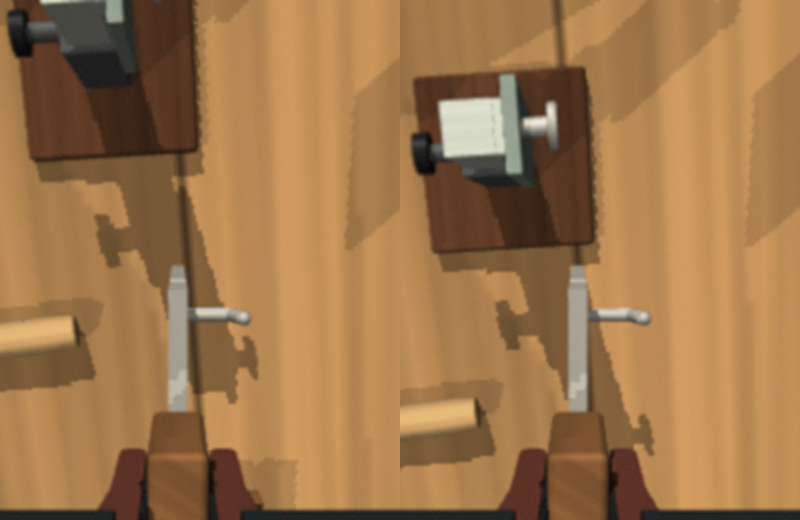

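Run:
```python
from h import *
z=np.load("pics/w4.npz");f={k:z[k] for k in z.files};f["k1"]=float(f["k1"])
c=lambda p:(230+(p[0]-400)/2-.25,p[1]/2-.25)
F=np.array([onz(f,*c(p),.012) for p in [(415,80),(585,68),(593,242),(433,251)]])
print("foot",F.round(4).tolist(),F.mean(0).round(4))
for a,b in((0,1),(3,2),(3,0),(2,1)): d=F[b]-F[a];print(np.degrees(np.arctan2(d[1],d[0])).round(2),np.linalg.norm(d).round(4))
g=grab("side");cv2.imwrite("pics/side1.png",g["img"][...,::-1]);
cs=lambda p:(260+p[0]/3-.33,100+p[1]/3-.33)
H=(549.5,125)
print("head tri",tri([ray(f,*c(H)),ray(g,*cs((161,318)))]).round(4))
for zz in(.124,.135,.14,.145,.15,.16): print(zz,"pinmid",onz(f,*c((533,126)),zz).round(4),"base",onz(f,*c((523,126)),zz).round(4),"head",onz(f,*c(H),zz).round(4))
for a in ((134,506),(160,403),(296,419),(272,528)): print("side foot",onz(g,*cs(a),.012).round(4))
```

```text
foot [[0.4831, 0.2057, 0.012], [0.5904, 0.2035, 0.012], [0.5872, 0.0971, 0.012], [0.4797, 0.1003, 0.012]] [0.5351 0.1516 0.012 ]
-1.2 0.1073
-1.68 0.1075
88.14 0.1055
88.26 0.1064
head tri [0.5708 0.1522 0.1444]
0.124 pinmid [0.5607 0.1552 0.124 ] base [0.556  0.1556 0.124 ] head [0.5686 0.155  0.124 ]
0.135 pinmid [0.5614 0.1535 0.135 ] base [0.5568 0.1539 0.135 ] head [0.5689 0.1533 0.135 ]
0.14 pinmid [0.5616 0.1528 0.14  ] base [0.5572 0.1531 0.14  ] head [0.5691 0.1525 0.14  ]
0.145 pinmid [0.5619 0.152  0.145 ] base [0.5575 0.1524 0.145 ] head [0.5692 0.1518 0.145 ]
0.15 pinmid [0.5622 0.1512 0.15  ] base [0.5579 0.1516 0.15  ] head [0.5694 0.151  0.15  ]
0.16 pinmid [0.5627 0.1497 0.16  ] base [0.5586 0.15   0.16  ] head [0.5697 0.1495 0.16  ]
side foot [0.5842 0.212  0.012 ]
side foot [0.5872 0.1019 0.012 ]
side foot [0.4793 0.1017 0.012 ]
side foot [0.4819 0.2156 0.012 ]
```

Run:
```python
from h import *
z=np.load("pics/w4.npz");f={k:z[k] for k in z.files};f["k1"]=float(f["k1"])
T=np.array([[-.0007,.9966,-.0823,.5731],[-.0001,-.0823,-.9966,.0371],[-1,-.0007,.0001,.2792],[0,0,0,1]])
c=lambda p:(230+(p[0]-400)/2-.25,p[1]/2-.25)
# hanger frame aligned with tool: ey=-tool z, ex=tool y
for n,p,hz in(("plate far top",(577.5,278),.112),("plate far (lower slot lip?)",(577.5,266),.0765),("block far L",(550,455),.148),("block far R",(606,455),.148),("block front base",(578,411),.112)):
    P=onz(f,*c(p),.2792-.1167+hz); q=np.linalg.inv(T)@np.r_[P,1]; print(n,"hx,hy mm",(q[1]*1e3).round(1),(-q[2]*1e3).round(1))
```

```text
plate far top hx,hy mm -0.7 57.0
plate far (lower slot lip?) hx,hy mm -0.8 58.1
block far L hx,hy mm -6.9 20.8
block far R hx,hy mm 5.6 20.8
block front base hx,hy mm -0.7 20.4
```

jog_arm(
  steps=[
    [0,-0.012,0,0,-0.054],
    [0,-0.012,-0.004,0,0],
    [0,0,-0.003,-0.015,0],
    [0,0,-0.003,-0.025,0],
    [0,0,-0.003,-0.025,0],
    [0,0,0,-0.025,0],
    [0,0,0,-0.015,0],
    [0,0,0,-0.005,0],
    [0,0,0,0,0],
    [0,0,0,0,0],
  ],
)

```text
time: 8.67
eef_pos: [0.5637, 0.1458, 0.3038]
ee_rot: [0.19, 1.57, -1.411]
ft_force: [-0.4, -0.2, -3.8]
grip_width: 0.014
```

```bash
python3 look.py w5
python3 - <<'E'
import cv2,numpy as np
a=cv2.imread('pics/w5.png')[80:280,250:400]
cv2.imwrite('pics/w5c.png',cv2.resize(a,None,fx=3,fy=3,interpolation=2))
E
```

```text
8.6667 [[0.0002, 0.9995, -0.0311, 0.5637], [-0.0011, -0.0311, -0.9995, 0.1458], [-1.0, 0.0002, 0.0011, 0.3038], [0.0, 0.0, 0.0, 1.0]] [-0.39 -0.24 -3.84] 0.013969924334457985
0.77 [299.  158.8  75.8  75.7]
```

View pics/w5c.png

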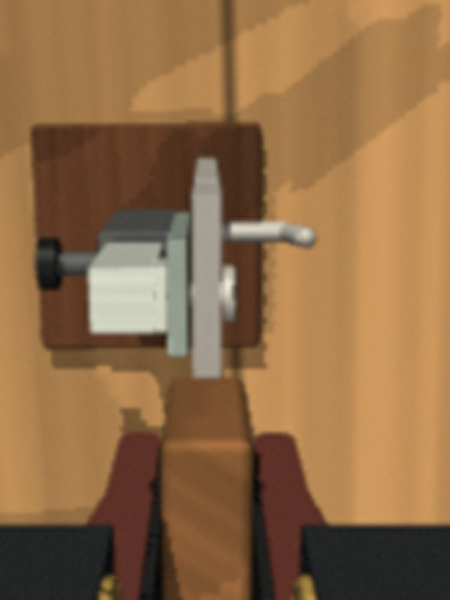

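jog_arm(
  steps=[
    [0,0.006,0,0,0],
    [0,0.008,0,0,0],
    [0,0.006,0,0,0],
    [0,0.005,0,0,0],
    [0,0.003,0,0,0],
    [0,0,0,0,0],
    [0,0,0,0,0],
  ],
)

```text
time: 9.35
eef_pos: [0.5633, 0.1474, 0.2754]
ee_rot: [-1.496, 1.57, -3.096]
ft_force: [-0.2, 0.3, -3.0]
grip_width: 0.0139
```

jog_arm(
  steps=[
    [0,0.0007,0,0,0],
    [0,0.0007,0,0,0],
    [0,0.0006,0,0,0],
    [0,0,0,0,0],
    [0,0,0,0,0],
  ],
)

```text
time: 9.77
eef_pos: [0.5634, 0.1475, 0.2737]
ee_rot: [1.562, 1.571, -0.037]
ft_force: [-0.0, -0.4, -3.4]
grip_width: 0.014
```

jog_arm(
  steps=[
    [0,0.0007,0,0,0],
    [0,0.0007,0,0,0],
    [0,0.0006,0,0,0],
    [0,0,0,0,0],
    [0,0,0,0,0],
  ],
)

```text
time: 10.18
eef_pos: [0.5633, 0.1474, 0.2716]
ee_rot: [-1.231, 1.571, -2.831]
ft_force: [0.5, 0.7, -3.0]
grip_width: 0.0137
```

jog_arm(
  steps=[
    [0,0.0005,0,0,0],
    [0,0.0005,0,0,0],
    [0,0.0005,0,0,0],
    [0,0,0,0,0],
    [0,0,0,0,0],
  ],
)

```text
time: 10.6
eef_pos: [0.5633, 0.1475, 0.2701]
ee_rot: [-1.398, 1.571, -2.998]
ft_force: [0.8, 0.0, -3.1]
grip_width: 0.0137
```

jog_arm(
  steps=[
    [0,0.0005,0,0,0],
    [0,0.0005,0,0,0],
    [0,0.0005,0,0,0],
    [0,0,0,0,0],
    [0,0,0,0,0],
  ],
)

```text
time: 11.02
eef_pos: [0.5633, 0.1474, 0.2686]
ee_rot: [-1.173, 1.571, -2.772]
ft_force: [-0.1, 0.2, -3.8]
grip_width: 0.0133
```

jog_arm(
  steps=[
    [0,0.0005,0,0,0],
    [0,0.0005,0,0,0],
    [0,0.0005,0,0,0],
    [0,0,0,0,0],
    [0,0,0,0,0],
  ],
)

```text
time: 11.43
eef_pos: [0.5634, 0.1474, 0.2671]
ee_rot: [-1.623, 1.571, 3.06]
ft_force: [0.3, -0.1, -2.2]
grip_width: 0.0137
```

jog_arm(
  steps=[
    [0,0.0005,0,0,0],
    [0,0.0005,0,0,0],
    [0,0.0005,0,0,0],
    [0,0,0,0,0],
    [0,0,0,0,0],
  ],
)

```text
time: 11.85
eef_pos: [0.5635, 0.1475, 0.2662]
ee_rot: [1.718, 1.57, 0.118]
ft_force: [-0.6, -1.0, 1.7]
grip_width: 0.0137
```

jog_arm(
  steps=[
    [0,-0.005,0,0,0],
    [0,-0.008,0,0.005,0],
    [0,-0.002,0,0.02,0],
    [0,0,0,0.025,0],
    [0,0,0,0.02,0],
    [0,0,0,0.01,0],
    [0,0,0,0,0],
  ],
)

```text
time: 12.43
eef_pos: [0.5613, 0.0641, 0.2808]
ee_rot: [0.043, 1.569, -1.562]
ft_force: [0.9, -0.4, -4.5]
grip_width: 0.0137
```

jog_arm(
  steps=[
    [0,0.01,0,0,0],
    [0,0.018,0,0,0],
    [0,0.02,0,0,0],
    [0,0.02,0,0,0],
    [0,0.018,0,0,0],
    [0,0.009,0,0,0],
    [0,0.004,0,0,0],
    [0,0,0,0,0],
    [0,0,0,0,0],
  ],
)

```text
time: 13.18
eef_pos: [0.5615, 0.0684, 0.1823]
ee_rot: [2.204, 1.57, 0.605]
ft_force: [0.4, -0.7, -3.6]
grip_width: 0.0141
```

```bash
python3 look.py w6
python3 - <<'E'
from h import *
g=grab("side");np.savez("pics/s6.npz",mtx=g["mtx"],k1=g["k1"],Tw=g["Tw"])
a=cv2.imread('pics/w6.png')[40:240,250:400];b=g["img"][120:270,290:370,::-1]
a=cv2.resize(a,None,fx=3,fy=3,interpolation=2);b=cv2.resize(b,None,fx=4,fy=4,interpolation=2)
cv2.imwrite('pics/w6c.png',np.hstack([a,b]))
E
```

```text
13.1833 [[0.0009, 0.9996, -0.0281, 0.5615], [0.0006, -0.0281, -0.9996, 0.0684], [-1.0, 0.0009, -0.0007, 0.1823], [0.0, 0.0, 0.0, 1.0]] [ 0.38 -0.65 -3.65] 0.014051392508175995
0.93 [286.9  97.4 112.3 114. ]
```

View pics/w6c.png

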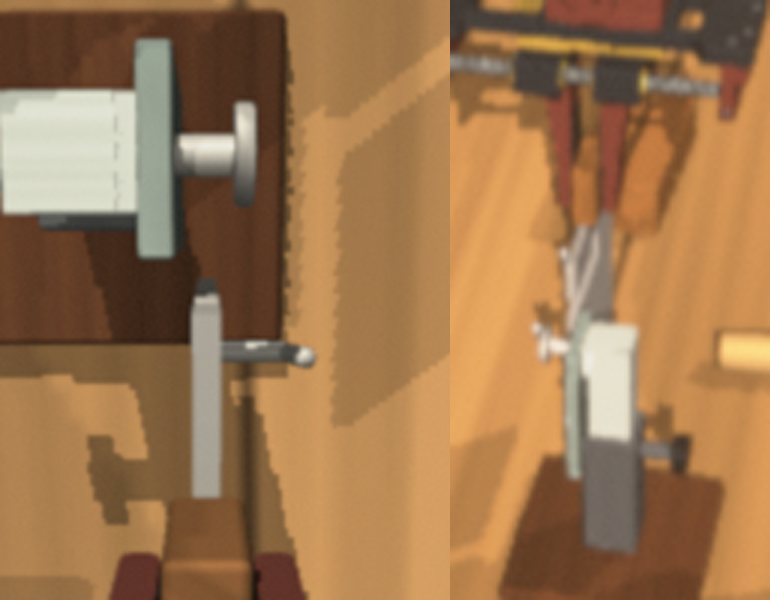

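Run:
```python
from h import *
F={}
for n in("w4","w5","w6","s6"):
    z=np.load(f"pics/{n}.npz");F[n]={k:z[k] for k in z.files};F[n]["k1"]=float(z["k1"])
px=dict(w4=(304.5,62.3),w5=(326,177.3),w6=(331.3,90.7),s6=(312.2,205.2))
for c in(("w4","w5","w6"),("w5","w6"),("w4","w5"),("w6","s6"),("w5","s6"),("w4","w5","w6","s6")):
    print(c,tri([ray(F[n],*px[n]) for n in c]).round(4))
# hanger far lip position in w6: plate top far corner row 298
P=onz(F["w6"],250+206/3-.3,40+300/3-.3,.1823-.1167+.112);print("plate far top",P.round(4), "exp y if offset0",.0684+.05)
```

```text
('w4', 'w5', 'w6') [0.5702 0.1514 0.1477]
('w5', 'w6') [0.5707 0.1514 0.1468]
('w4', 'w5') [0.57   0.1515 0.1474]
('w6', 's6') [0.5729 0.1519 0.145 ]
('w5', 's6') [0.5728 0.1517 0.1451]
('w4', 'w5', 'w6', 's6') [0.5714 0.1518 0.1455]
plate far top [0.5623 0.1249 0.1776] exp y if offset0 0.1184
```

jog_arm(
  steps=[
    [0,0.0016,0,-0.006,0],
    [0,0,0,-0.008,0],
    [0,0,0,-0.004,0],
    [0,0,0,-0.002,0],
    [0,0,0,0,0],
    [0,0,0,0,0],
  ],
)

```text
time: 13.83
eef_pos: [0.5616, 0.0876, 0.1801]
ee_rot: [-0.273, 1.571, -1.872]
ft_force: [-0.7, 1.0, -3.6]
grip_width: 0.0138
```

jog_arm(
  steps=[
    [0,0,0,-0.001,0],
    [0,0,0,-0.001,0],
    [0,0,0,-0.001,0],
    [0,0,0,-0.001,0],
    [0,0,0,0,0],
  ],
)

```text
time: 14.25
eef_pos: [0.5618, 0.0917, 0.1801]
ee_rot: [2.62, 1.571, 1.02]
ft_force: [-0.2, 1.1, -2.5]
grip_width: 0.0144
```

jog_arm(
  steps=[
    [0,0,0,-0.001,0],
    [0,0,0,-0.001,0],
    [0,0,0,-0.001,0],
    [0,0,0,-0.001,0],
    [0,0,0,0,0],
  ],
)

```text
time: 14.67
eef_pos: [0.5619, 0.0958, 0.1801]
ee_rot: [2.695, 1.571, 1.095]
ft_force: [0.1, 0.9, -3.2]
grip_width: 0.0139
```

jog_arm(
  steps=[
    [0,-0.0006,0,-0.001,0],
    [0,0,0,-0.001,0],
    [0,0,0,-0.001,0],
    [0,0,0,-0.001,0],
    [0,0,0,0,0],
  ],
)

```text
time: 15.08
eef_pos: [0.562, 0.0998, 0.1807]
ee_rot: [3.101, 1.571, 1.502]
ft_force: [-0.4, -0.3, -3.8]
grip_width: 0.0139
```

jog_arm(
  steps=[
    [0,0,0,-0.001,0],
    [0,0,0,-0.001,0],
    [0,0,0,-0.001,0],
    [0,0,0,-0.001,0],
    [0,0,0,0,0],
  ],
)

```text
time: 15.5
eef_pos: [0.5621, 0.1038, 0.1807]
ee_rot: [2.674, 1.571, 1.074]
ft_force: [-0.1, -0.5, -4.4]
grip_width: 0.0136
```

jog_arm(
  steps=[
    [0,0,0,-0.0012,0],
    [0,0,0,-0.0012,0],
    [0,0,0,-0.0012,0],
    [0,0,0,-0.0012,0],
    [0,0,0,-0.0012,0],
    [0,0,0,0,0],
  ],
)

```text
time: 16.0
eef_pos: [0.5622, 0.1099, 0.1807]
ee_rot: [3.004, 1.571, 1.404]
ft_force: [0.3, 0.0, -3.7]
grip_width: 0.0137
```

jog_arm(
  steps=[
    [0,0,0,-0.002,0],
    [0,0,0,-0.003,0],
    [0,0,0,-0.003,0],
    [0,0,0,-0.003,0],
    [0,0,0,-0.002,0],
    [0,0,0,0,0],
    [0,0,0,0,0],
  ],
)

```text
time: 16.58
eef_pos: [0.5626, 0.1227, 0.1806]
ee_rot: [0.562, 1.571, -1.038]
ft_force: [0.7, -0.2, -3.7]
grip_width: 0.0139
```

jog_arm(
  steps=[
    [0,0,0,-0.002,0],
    [0,0,0,-0.003,0],
    [0,0,0,-0.003,0],
    [0,0,0,-0.003,0],
    [0,0,0,-0.002,0],
    [0,0,0,-0.001,0],
    [0,0,0,0,0],
    [0,0,0,0,0],
  ],
)

```text
time: 17.25
eef_pos: [0.5631, 0.1365, 0.1807]
ee_rot: [0.43, 1.571, -1.169]
ft_force: [-0.2, -0.5, -3.1]
grip_width: 0.0136
```

```bash
python3 look.py w7
python3 - <<'E'
import cv2,numpy as np
a=cv2.imread('pics/w7.png')[80:280,250:400]
cv2.imwrite('pics/w7c.png',cv2.resize(a,None,fx=3,fy=3,interpolation=2))
E
```

```text
17.25 [[0.0, 0.9996, -0.0289, 0.5631], [-0.0001, -0.0289, -0.9996, 0.1365], [-1.0, 0.0, 0.0001, 0.1807], [0.0, 0.0, 0.0, 1.0]] [-0.23 -0.46 -3.1 ] 0.01358012732937373
0.67 [288.5 168.2 110.  109.6]
```

View pics/w7c.png

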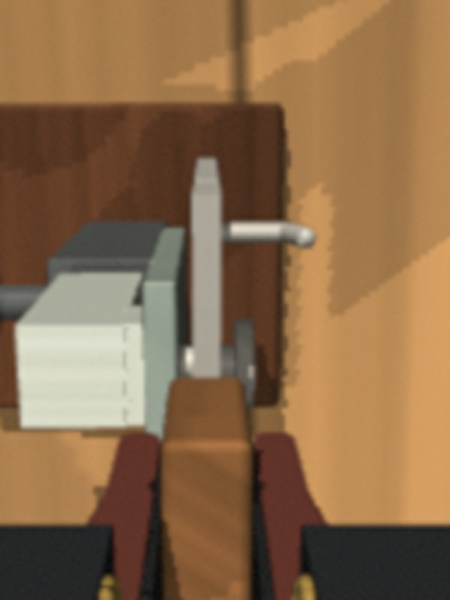

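jog_arm(
  steps=[
    [0,0,0.0005,-0.001,0],
    [0,0,0,-0.002,0],
    [0,0,0,-0.002,0],
    [0,0,0,-0.001,0],
    [0,0,0,-0.001,0],
    [0,0,0,0,0],
    [0,0,0,0,0],
  ],
)

```text
time: 17.93
eef_pos: [0.5637, 0.1435, 0.1807]
ee_rot: [1.053, 1.571, -0.547]
ft_force: [0.5, -0.8, -3.3]
grip_width: 0.0136
```

jog_arm(
  steps=[
    [0,0,0,-0.0005,0],
    [0,0,0,-0.0005,0],
    [0,0,0,-0.0005,0],
    [0,0,0,0,0],
    [0,0,0,0,0],
  ],
)

```text
time: 18.35
eef_pos: [0.5638, 0.1449, 0.1807]
ee_rot: [1.712, 1.571, 0.112]
ft_force: [-0.0, -0.1, -2.8]
grip_width: 0.0142
```

jog_arm(
  steps=[
    [0,0,0,-0.0005,0],
    [0,0,0,-0.0005,0],
    [0,0,0,-0.0005,0],
    [0,0,0,0,0],
    [0,0,0,0,0],
  ],
)

```text
time: 18.77
eef_pos: [0.5639, 0.1465, 0.1807]
ee_rot: [2.187, 1.571, 0.588]
ft_force: [-0.8, -0.0, -3.6]
grip_width: 0.0134
```

jog_arm(
  steps=[
    [0,0,0,-0.0005,0],
    [0,0,0,-0.0005,0],
    [0,0,0,-0.0005,0],
    [0,0,0,0,0],
    [0,0,0,0,0],
  ],
)

```text
time: 19.18
eef_pos: [0.5639, 0.148, 0.1807]
ee_rot: [2.917, 1.571, 1.318]
ft_force: [0.1, 0.0, -3.7]
grip_width: 0.014
```

jog_arm(
  steps=[
    [0,0,0,-0.0005,0],
    [0,0,0,-0.0005,0],
    [0,0,0,-0.0005,0],
    [0,0,0,0,0],
    [0,0,0,0,0],
  ],
)

```text
time: 19.6
eef_pos: [0.5639, 0.1487, 0.1806]
ee_rot: [-0.162, 1.57, -1.763]
ft_force: [-0.6, -4.0, -3.6]
grip_width: 0.0135
```

jog_arm(
  steps=[
    [0,0,0,0.0015,0],
    [0,0,0,0.001,0],
    [0,0,0,0,0],
    [0,0,0,0,0],
  ],
)

```text
time: 19.93
eef_pos: [0.5639, 0.1473, 0.1807]
ee_rot: [2.904, 1.57, 1.305]
ft_force: [0.9, 0.7, -3.4]
grip_width: 0.0135
```

jog_arm(
  steps=[
    [0,0.0007,0,0,0],
    [0,0.0007,0,0,0],
    [0,0.0007,0,0,0],
    [0,0,0,0,0],
    [0,0,0,0,0],
  ],
)

```text
time: 20.35
eef_pos: [0.5638, 0.147, 0.1785]
ee_rot: [-1.403, 1.571, -3.003]
ft_force: [-1.2, -0.2, -3.8]
grip_width: 0.0135
```

jog_arm(
  steps=[
    [0,0.0007,0,0,0],
    [0,0.0007,0,0,0],
    [0,0,0,0,0],
    [0,0,0,0,0],
  ],
)

```text
time: 20.68
eef_pos: [0.5638, 0.1469, 0.1771]
ee_rot: [-0.864, 1.571, -2.463]
ft_force: [-0.4, -1.1, -3.3]
grip_width: 0.0137
```

In the notch (no catch at 0.179). Go on down slowly.

jog_arm(
  steps=[
    [0,0.0008,0,0,0],
    [0,0.0008,0,0,0],
    [0,0.0008,0,0,0],
    [0,0.0008,0,0,0],
    [0,0,0,0,0],
    [0,0,0,0,0],
  ],
)

```text
time: 21.18
eef_pos: [0.5638, 0.1469, 0.1739]
ee_rot: [-1.123, 1.571, -2.722]
ft_force: [-0.4, -0.1, -3.9]
grip_width: 0.0134
```

jog_arm(
  steps=[
    [0,0.0005,0,0,0],
    [0,0.0005,0,0,0],
    [0,0.0005,0,0,0],
    [0,0,0,0,0],
    [0,0,0,0,0],
  ],
)

```text
time: 21.6
eef_pos: [0.5638, 0.1469, 0.1724]
ee_rot: [-1.266, 1.571, -2.866]
ft_force: [-0.1, 0.1, -2.3]
grip_width: 0.0138
```

jog_arm(
  steps=[
    [0,0.0005,0,0,0],
    [0,0.0005,0,0,0],
    [0,0.0005,0,0,0],
    [0,0,0,0,0],
    [0,0,0,0,0],
  ],
)

```text
time: 22.02
eef_pos: [0.5638, 0.1469, 0.1709]
ee_rot: [-1.101, 1.571, -2.701]
ft_force: [-0.4, 0.6, -4.1]
grip_width: 0.0135
```

jog_arm(
  steps=[
    [0,0.0005,0,0,0],
    [0,0.0004,0,0,0],
    [0,0,0,0,0],
    [0,0,0,0,0],
  ],
)

```text
time: 22.35
eef_pos: [0.564, 0.147, 0.1703]
ee_rot: [1.653, 1.57, 0.053]
ft_force: [-0.4, 0.1, -1.0]
grip_width: 0.014
```

jog_arm(
  steps=[
    [0,0.0005,0,0,0],
    [0,0,0,0,0],
    [0.3,0,0,0,0],
    [0.5,0,0,0,0],
    [0.5,0,0,0,0],
    [0.5,0,0,0,0],
    [0.5,0,0,0,0],
    [0.5,0,0,0,0],
  ],
)

```text
time: 23.02
eef_pos: [0.5639, 0.1469, 0.1695]
ee_rot: [1.485, 1.571, -0.115]
ft_force: [0.3, -0.7, -0.0]
grip_width: 0.0436
```

jog_arm(
  steps=[
    [0.5,-0.005,0,0,0],
    [0.5,-0.015,0,0,0],
    [0.5,-0.02,0,0,0],
    [0.5,-0.025,0,0,0],
    [0.5,-0.025,0,0,0],
    [0.5,-0.02,0,0,0],
    [0.5,0,0,0,0],
    [0.5,0,0,0,0],
    [0.5,0,0,0,0],
    [0.5,0,0,0,0],
  ],
)

```text
time: 23.85
eef_pos: [0.5631, 0.1465, 0.2783]
ee_rot: [-1.211, 1.569, -2.81]
ft_force: [0.7, 0.7, -0.9]
grip_width: 0.044
```

```bash
python3 look.py w8
python3 - <<'E'
from h import *
g=grab("side")
a=cv2.imread('pics/w8.png')[80:280,220:420];b=g["img"][120:270,270:370,::-1]
a=cv2.resize(a,None,fx=2,fy=2,interpolation=2);b=cv2.resize(b,None,fx=3.2,fy=3.2,interpolation=2)
h=np.zeros((480,400,3),np.uint8);h[:400]=a
cv2.imwrite('pics/w8c.png',np.hstack([h,b[:480]]))
E
```

```text
23.85 [[-0.0021, 0.9996, -0.029, 0.5631], [-0.0007, -0.029, -0.9996, 0.1465], [-1.0, -0.0021, 0.0008, 0.2783], [0.0, 0.0, 0.0, 1.0]] [ 0.71  0.75 -0.89] 0.044040673097931686
0.83 [299.4 164.4  79.3  85.4]
```

View pics/w8c.png

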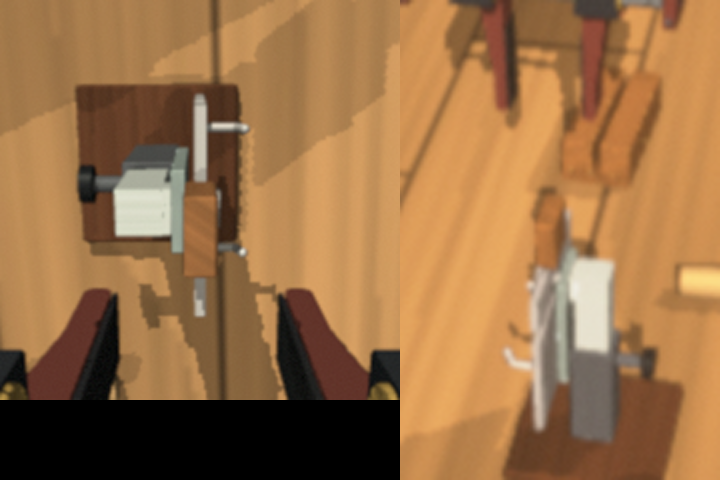

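jog_arm(
  steps=[
    [0.5,-0.01,0,0,0],
    [0.5,0,0,0,0],
    [0.5,0,0,0,0],
    [0.5,0,0,0,0],
    [0.5,0,0,0,0],
    [0.5,0,0,0,0],
    [0.5,0,0,0,0],
    [0.5,0,0,0,0],
    [0.5,0,0,0,0],
    [0.5,0,0,0,0],
  ],
)

```text
time: 24.83
eef_pos: [0.5638, 0.1469, 0.2895]
ee_rot: [-0.721, 1.571, -2.321]
ft_force: [0.0, -0.9, 0.5]
grip_width: 0.044
```

Run:
```python
from h import *
g=[]
for i in range(9): g.append(grab("side")["img"][165:265,300:360].astype(int)) if i in(0,4,8) else eyes.grab_frame("side")
print([int(abs(g[i]-g[0]).max()) for i in(1,2)], [float(abs(g[i]-g[0]).mean().round(2)) for i in (1,2)])
for o in("jar","tin","hammer"):
    print(o,np.round(trace("side",o)[0]["box"],1))
```

```text
[6, 5] [0.9, 0.91]
jar [266.2 346.1  35.3  48.9]
tin [244.8 199.5  30.1  32.6]
hammer [407.2 216.9  98.7  28.1]
```

The plate is still (only noise changes between frames) and the bystanders have not moved, so I hand in.

```bash
python3 -c "
from rig import ctrl
print(ctrl.finish_job())"
```

```text
the job is handed in; nothing more can be done
None
```

The hook plate is hanging on the pin, released, and the job is handed in; it was ready at about 25 s of the 64 s allowed. The hand-in reports no verdict.

**What I did:**
- I gripped the block and lifted the plate clear of the rest.
- I set the bottom edge lightly on the pin to feel its height. That put the pin axis at about 146 mm; the cameras gave 145 to 148 mm.
- I slid the slot over the pin behind its head until the inner end touched, at about 4 N. Then I backed off 1.25 mm and lowered the plate until the pin took its weight, about 10 mm down, as the notch geometry predicts.
- I opened the gripper and raised it clear. The highest force I read against the stand was about 5 N, though readings come only at the end of each move.

**Last checks:**
- The wrist and side pictures show the plate upright and square between the stand's face and the pin's head, with the fingers clear.
- Successive side pictures differ only by noise, so the plate is still.
- The jar, tin and hammer are where they were, within about 1 to 3 pixels.

**What disagreed:** the picture estimates of where the plate sat along its length in the grip were 0 to 7 mm off the fingers' centre line. Touching the slot's inner end settled it at about 4 mm.

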